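# Load a filter stone and snap the clamp ring over it

### The arm

A 6-joint arm with a two-finger parallel gripper is mounted at the origin on a cart in front of the work surface, level with it; the furniture and walls round the work are solid. World frame = base frame: x ahead of the robot, y to its left, z up, the work surface at z = 0. Lengths are in m, angles in rad, forces in N, time in s.
With the tool pointing down it reaches from about 0.35 to 0.725 m from the base axis. Payload 6 kg.
Tool frame: the origin (TCP) lies at the very end of the fingers, on their centre line; the grasp point (between the pads) lies 19 mm behind it (manip.grip_point_offset is the distance from the TCP to the grasp point, in m); z points along the fingers, y is the line along which they close (so a half turn about z gives the same grasp; the last joint's range is limited). The gripper opens to 85 mm and grips with 20 to 120 N. Pads are 22 mm wide; open, the fingers measure 114 mm over their backs; the gripper's body (76 mm by 85 mm) begins 54 mm behind the grasp point. The pads swing forward as they close: fully open they stand 13 mm farther back than shut.
Start: joints at [-0.891, 0.04, 0.085, 0, -1.615, -0.334], TCP at [0.203, -0.564, 0.231] pointing down, gripper open.
Joint ranges: [-2.56, 2.56], [-1.29, 2.01], [-1.08, 1.49], [-3.29, 1.98], [-2.81, -0.18], [-2.99, 2.99]. Speed limits (rad/s): [2.57, 2.57, 3.01, 3.14, 3.14, 3.14].

### API

Orientations are given as a unit quaternion [x, y, z, w].
In Python, from rig import manip, claw, kinematics, telemetry, camera, ticket, look_for, regions_of, spot_point gives the robot as it stands. The module is installed in compiled form; this text tells all that it offers. Calls block until the motion is done:
- manip.goto(position, orientation): joint-space move of the TCP to a pose.
- manip.servo_line(position, rotation=None, v=0.15, force_limit=None): straight line of the TCP; rotation=None keeps the orientation; v is the mean speed in m/s. With force_limit (N) it stops when the force on the tool has changed by that much, and returns True; else False.
- manip.move_joints(angles): joint-space move.
- claw.command_gripper(opening, effort=None): finger opening in m; effort is the grip in N (None keeps the last); returns when the fingers have stopped.
- manip.wait(seconds).
- kinematics.solve_ik(position, orientation): joint angles nearest the present ones, or None.
- telemetry.state(): the state.
- camera(name): name is "scene" or "top" or "wrist"; returns a dict with "img" (384x512x3 uint8, red, green, blue), "z_map" (384x512 float32, m along the optical axis (not along the pixel's ray), 0 where there is no reading), "vertical_fov" (degrees; the focal length in pixels is half the picture's height over the tangent of half this angle, whatever the lens; pixels are square), "cx", "cy" (the principal point, pixels), "rvec" (rotation vector, rad) and "tvec" (3), from world to camera coordinates, as OpenCV has them. Camera axes: x right, y down, z forward; pixel columns grow to the right and rows downward; lengths in m; the calibration is good to about 2 mm. A picture is of the moment at which its call begins.
A pose or a line that the arm cannot do raises manip.Unreachable and nothing moves.
- ticket.sign_off(): hands the job in; it is judged then, once.
Trained networks look in a picture, given as the dict that the camera call returned (one of the last four; its "shot" number tells which), for a name from the list of things; names that differ only in an ending like _2 or _b are one class to them, and where a whole thing is asked for, a point or a joint stands for the part that bears it (a point fixed in the world has none). Each returns a list of dicts, best first, with "score" (0 to 1); they miss things now and then, are a little off and sometimes report something else, mostly with a low value. They report only what shows in the picture. A call takes as long as a camera call. They do not tell look-alikes from the thing itself.
- look_for(picture, thing): "centre" ([row, column] in pixels, amid what is visible of it).
- regions_of(picture, thing): "mask" (384x512 bool, what is visible of it) and "centre" ([row, column] in pixels, amid what is visible of it).
- spot_point(picture, thing): "centre" ([row, column] in pixels: a listed point, or the origin of a listed thing).
The state is a dict: "time_s": time; "joints": joint angles; "qd": joint speeds; "joint_torque": joint torques, N m; "eef_pos": TCP position; "eef_rot": TCP orientation; "force": force on the tool from outside, world axes, zero at the start; "wrist_torque": the same for the moment, N m; "opening": finger opening in m; "grasp_force": force on a finger pad.
Only numpy, scipy, OpenCV 4.12 (cv2) and the standard library are available. Lean on these libraries where they do the work, as an engineer would, in place of code of your own. Each camera call takes 0.05 s, during which the arm holds its last target. There are 200 camera calls.

### The job

Load the filter holder on the bench: lay the loose round porous stone on the black seal inside the holder's split collar, then set the clamp ring over it with its two ears above the two snap hooks and press it down until both hooks have clicked over the ears, and let go. The stone is brittle, so press only as hard as the hooks need, and leave the mortar, the timer and the tin where they are.

Things in the scene. Friction and masses are not known exactly. Their poses are not given: they have to be found in the camera images.
- holder: Grey moulded filter holder screwed to the bench: plate 116 x 86 x 10 mm with a split collar and two snap hooks. Origin: centre of its underside, z up, x axis through both hooks; both ends are alike. The collar is two upright arcs facing +x and -x (inner diameter 52.6, wall 4, top edge 32.5 mm up), open at +y and -y by 37 mm gaps for the fingers; only the 10 mm plate lies below the gaps.
- seat (a point): Centre of the springy black seal ring inside the collar, 15.5 mm above the holder's underside, where the stone lies. It gives 1 mm for each 4 N; pushed down 4.1 mm the stone meets a hard pad under its middle.
- nose_a (a point): Lower tip of one hook's nose, at x = +36.6 mm, 39.3 mm above the holder's underside when the hook stands free; it moves out by 4 mm when the hook is spread. The hook is a springy arm 12 mm wide, 51 mm high, 43 to 46 mm from the centre; its nose slopes outward above, and its barbed tip locks behind the rim of an ear, which then bears on a catch 40.8 mm up.
- nose_b (a point): The same point of the other hook, at x = -36.6 mm when the hook stands free.
- clamp_ring: Loose aluminium ring, 0.09 kg: a tube 50 mm wide, 28 mm high (bore 38), lower edge bevelled, with two ears along its x axis (16 mm wide, reaching 40 mm from the centre, rimmed at the end). Origin: centre of its underside, z up; fits either way round, 1 mm play in the collar. Latched, it stands 23.8 mm above the holder's underside, but must first be pushed to about 22; at 21.4 the stone meets the hard pad.
- ear_a (a point): Top of the rim on one ear of the ring, at x = +39.3 mm, 17 mm above the ring's underside. Pressed down, the ears meet the hooks when the ring's underside is 32 mm above the holder's; the push needed grows to 11 to 18 N at about 26 mm, drops, grows again against the seal to about 16 N, and the hooks snap in at about 22 mm; one side may click before the other.
- ear_b (a point): The same point of the other ear, at x = -39.3 mm.
- filter_stone: Loose porous stone: rough beige disc, 50 mm wide, 10 mm thick, 0.05 kg, lying flat. Origin: centre of its underside. Brittle: it cracks if pressed into the holder with more than 35 N. On the free seal its underside is 15.2 mm above the holder's underside, under the latched ring 13.8 mm.
- mortar: Bystander: white mortar bowl, 110 mm wide, 57 mm high, right of the holder. Origin at the centre of its underside.
- timer: Bystander: white bench timer, 55 x 70 x 25 mm, near the front edge of the bench. Origin at the centre of its underside.
- tin: Bystander: round grey metal tin with a lid, 57 mm wide, 35 mm high, left behind the holder. Origin at the centre of its underside.
Not all that is in view belongs to the job. Leave any green look-alike of the clamp_ring alone.

How it is judged:
By the outcome, as a careful person would: the job done as asked, in the order asked, and still so for the second after the job is handed in, with the robot touching nothing.
It also fails if it takes over 58 s, if anything falls off the work surface, if the arm or the gripper's body presses on something with over 40 N, if the wrist force passes 120 N, or if a joint passes its speed limit or range.

## Working session

There is one attempt and no reset: what is moved stays moved. The work goes in short steps, each a Python script; the robot and the scene stay as the last script left them, time stands still between calls to the robot, and variables do not carry over. Pictures are saved under pics/ and viewed, at most 10 in all, crops included, and the job is handed in when it is done.

```bash
mkdir -p pics; cat > h.py <<'E'
import numpy as np, cv2
from scipy.spatial.transform import Rotation as R
from rig import manip, claw, kinematics, telemetry, camera, ticket, look_for, regions_of, spot_point
def K(c):
    f=384/2/np.tan(np.radians(c["vertical_fov"])/2); return f,c["cx"],c["cy"]
def cloud(c):
    f,cx,cy=K(c); z=c["z_map"].astype(float); v,u=np.mgrid[:384,:512]
    P=np.stack([(u-cx)/f*z,(v-cy)/f*z,z],-1)-np.array(c["tvec"]).ravel()
    W=P@R.from_rotvec(np.array(c["rvec"]).ravel()).as_matrix(); W[z<=0]=np.nan; return W
def ray(c,rc,zw):  # intersect pixel ray with plane z=zw
    f,cx,cy=K(c); M=R.from_rotvec(np.array(c["rvec"]).ravel()).as_matrix()
    d=M.T@np.array([(rc[1]-cx)/f,(rc[0]-cy)/f,1]); o=-M.T@np.array(c["tvec"]).ravel()
    return o+d*(zw-o[2])/d[2]
def proj(c,p):
    f,cx,cy=K(c); M=R.from_rotvec(np.array(c["rvec"]).ravel()).as_matrix()
    q=M@np.array(p)+np.array(c["tvec"]).ravel(); return np.array([cy+f*q[1]/q[2],cx+f*q[0]/q[2]])
def save(c,name,crop=None,s=1):
    im=c["img"]
    if crop: im=im[crop[0]:crop[1],crop[2]:crop[3]]
    cv2.imwrite("pics/"+name,cv2.resize(im,None,fx=s,fy=s,interpolation=cv2.INTER_CUBIC)[...,::-1])
def down(yaw): # tool z down, tool y (closing line) at angle yaw in world
    y=np.array([np.cos(yaw),np.sin(yaw),0]); z=np.array([0,0,-1.]); x=np.cross(y,z)
    return R.from_matrix(np.stack([x,y,z],1)).as_quat()
E
python3 - <<'E'
from h import *
np.set_printoptions(precision=4,suppress=True)
t=camera("top"); s=camera("scene"); save(t,"top.png",s=1.5); save(s,"scene.png",s=1.5)
W=cloud(t); Ws=cloud(s)
for c,w,n in((t,W,"top"),(s,Ws,"scene")):
  for th in ["holder","clamp_ring","filter_stone","mortar","timer","tin"]:
    for r in regions_of(c,th)[:3]:
        p=w[r["mask"]]; p=p[~np.isnan(p[:,0])]
        print(n,th,round(r["score"],2),np.round(r["centre"]),np.median(p,0) if len(p) else "", len(p), np.percentile(p,98,axis=0) if len(p) else "", np.percentile(p,2,axis=0) if len(p) else "")
  for th in ["seat","nose_a","ear_a","clamp_ring","filter_stone","holder"]:
    for r in spot_point(c,th)[:4]: print(n,"pt",th,round(r["score"],2),np.round(r["centre"],1))
print(manip.grip_point_offset, telemetry.state())
E
```

```text
top holder 0.65 [174. 274.] [ 0.5799 -0.2311  0.01  ] 1794 [ 0.6382 -0.1813  0.0444] [ 0.5227 -0.281  -0.0011]
top clamp_ring 0.81 [258. 286.] [ 0.3805 -0.2478  0.0239] 269 [ 0.4241 -0.2246  0.0302] [ 0.3518 -0.2697 -0.0036]
top clamp_ring 0.77 [243. 325.] [ 0.4244 -0.3542  0.0237] 349 [ 0.4596 -0.3336  0.0304] [ 0.3928 -0.3814 -0.0031]
top filter_stone 0.72 [244. 233.] [ 0.4093 -0.1316  0.0096] 336 [ 0.4303 -0.1104  0.0129] [ 0.3886 -0.1544  0.0059]
top mortar 0.74 [158. 357.] [ 0.6042 -0.4251  0.0337] 1846 [ 0.6489 -0.3695  0.0582] [ 0.5493 -0.4696  0.0009]
top timer 0.61 [258. 172.] [0.3761 0.0057 0.0215] 751 [0.4081 0.0422 0.0257] [ 0.3441 -0.0291  0.0034]
top tin 0.59 [134. 208.] [ 0.669  -0.0745  0.0336] 496 [ 0.6977 -0.0483  0.0377] [ 0.6447 -0.0985  0.0027]
top pt seat 0.83 [172.  275.9]
top pt nose_a 0.53 [153.3 271.7]
top pt nose_a 0.52 [181.1 280.8]
top pt ear_a 0.81 [264.7 281.3]
top pt ear_a 0.79 [253.4 336.3]
top pt ear_a 0.75 [235.3 276.9]
top pt clamp_ring 0.58 [237.  329.8]
top pt clamp_ring 0.57 [249.9 280.5]
top pt filter_stone 0.57 [242.2 233.7]
top pt filter_ston
[... 1287 characters left out ...]
81 [183.1 307.7]
scene pt ear_a 0.8 [201.3 289.8]
scene pt ear_a 0.68 [186.6 282.6]
scene pt clamp_ring 0.81 [192.9 293.4]
scene pt filter_stone 0.49 [230.  292.9]
scene pt holder 0.77 [204.6 231.1]
0.0187 {'time_s': 1.3, 'joints': array([-0.8913,  0.0402,  0.0848,  0.    , -1.6155, -0.3337]), 'qd': array([ 0.0008, -0.0001, -0.0006,  0.0008,  0.0009,  0.0002]), 'joint_torque': array([ -0.0017, -36.7933,  34.7438,   6.9332,  -0.001 ,   0.    ]), 'eef_pos': array([ 0.2034, -0.5645,  0.2313]), 'eef_rot': array([-0.172 ,  0.9851,  0.0001, -0.    ]), 'force': array([ 0.1283, -0.0923,  0.6987]), 'wrist_torque': array([-0.0076,  0.0016,  0.0365]), 'grasp_force': 0.0, 'opening': 0.08514155251876601}
```

View pics/top.png

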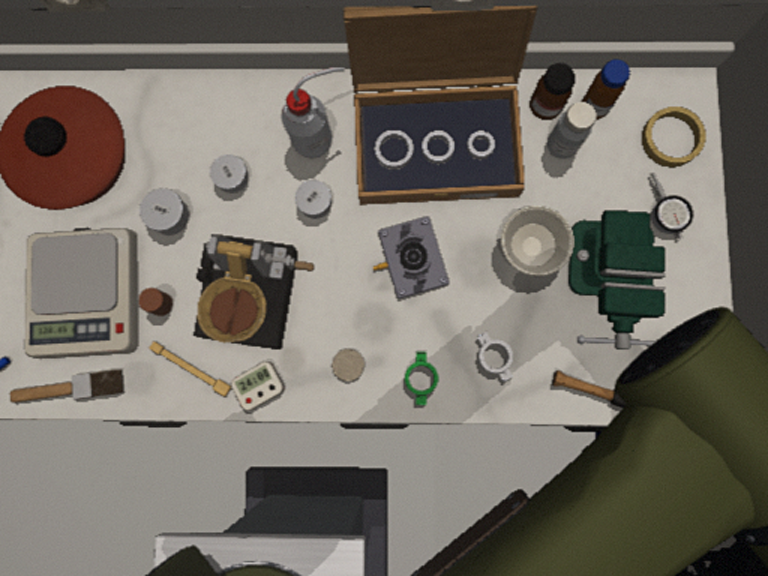

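View pics/scene.png

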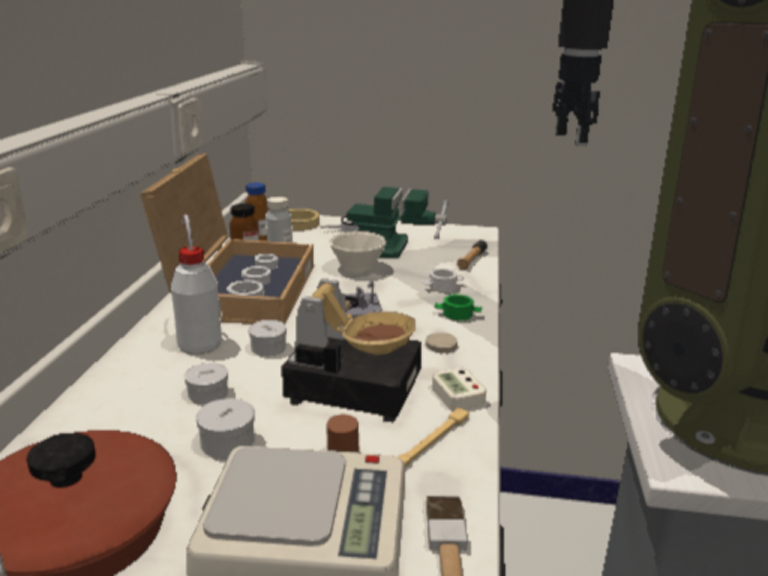

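Candidates for the clamp ring in the top picture (original row, col) are the grey aluminium eared ring at (238,330), the green look-alike at (252,283), and the plain white rings in the box at about (97,290). I choose the grey one. The stone is at (243,233), and the holder is at (172,275) with its hook axis about 17° off x. Next I check this close up with the wrist camera.

```bash
python3 - <<'E'
from h import *
np.set_printoptions(precision=4,suppress=True)
for yaw in (107,-73):
    print(yaw,kinematics.solve_ik([0.47,-0.24,0.27],down(np.radians(yaw))))
yaw=-73
manip.goto([0.45,-0.24,0.28],down(np.radians(yaw)))
w=camera("wrist"); save(w,"w1.png",s=1.5)
W=cloud(w)
M=R.from_rotvec(np.array(w["rvec"]).ravel()).as_matrix()
print("cam pos",-M.T@np.array(w["tvec"]).ravel(),"axis",M[2],"xaxis",M[0])
for th in ["holder","clamp_ring","filter_stone"]:
    for r in regions_of(w,th)[:3]:
        p=W[r["mask"]]; p=p[~np.isnan(p[:,0])]
        print(th,round(r["score"],2),np.round(r["centre"]),w["img"][r["mask"]].mean(0),p.mean(0),len(p))
for th,z in [("seat",.0155),("nose_a",.0393),("ear_a",.017),("clamp_ring",0),("filter_stone",0),("holder",0)]:
    for r in spot_point(w,th)[:4]: print("pt",th,round(r["score"],2),np.round(r["centre"],1),ray(w,r["centre"],z))
s=telemetry.state();print(s["time_s"],s["eef_pos"],s["joints"])
E
```

```text
107 [-0.0906 -0.1443 -0.0222  0.     -1.6929 -1.1835]
-73 [-0.0906 -0.1443 -0.0222  0.     -1.6929  1.9581]
cam pos [ 0.5189 -0.2201  0.4233] axis [-0.2733 -0.0832 -0.9583] xaxis [ 0.2917 -0.9565 -0.0002]
holder 0.25 [204. 332.] [137.8521 132.3197 127.2905] [ 0.4271 -0.3583  0.0213] 922
clamp_ring 0.96 [204. 243.] [54.1783 92.0695 58.7186] [ 0.3925 -0.2453  0.0206] 887
clamp_ring 0.91 [206. 331.] [138.0517 132.4911 127.335 ] [ 0.4265 -0.3589  0.0198] 1002
filter_stone 0.89 [160. 176.] [127.3269 116.4909 102.6184] [ 0.4123 -0.133   0.0099] 985
pt seat 0.82 [ 61.9 279.3] [ 0.5816 -0.2355  0.0155]
pt nose_a 0.55 [ 88.1 282.2] [ 0.55   -0.2478  0.0393]
pt nose_a 0.43 [ 26.  278.7] [ 0.6153 -0.2215  0.0393]
pt ear_a 0.8 [172.  321.9] [ 0.4594 -0.3415  0.017 ]
pt ear_a 0.76 [216.8 237. ] [ 0.356  -0.2424  0.017 ]
pt ear_a 0.71 [221.4 331.5] [ 0.391  -0.3832  0.017 ]
pt ear_a 0.71 [175.  251.2] [ 0.4251 -0.2442  0.017 ]
pt clamp_ring 0.93 [193.6 246.9] [ 0.3908 -0.2474  0.    ]
pt clamp_ring 0.77 [194.2 325.8] [ 0.4256 -0.3649  0.    ]
pt clamp_ring 0.42 [170.6 325.1] [ 0.4604 -0.3504  0.    ]
pt filter_stone 0.81 [162.5 178.1] [ 0.4075 -0.1345  0.    ]
pt holder 0.61 [ 61.1 278.8] [ 0.5847 -0.2352  0.    ]
pt holder 0.56 [ 63.4 278.5] [ 0.5819 -0.2357  0.    ]
3.775 [ 0.45   -0.2401  0.28  ] [-0.0946 -0.1884 -0.0427  0.     -1.7165  1.9619]
```

View pics/w1.png

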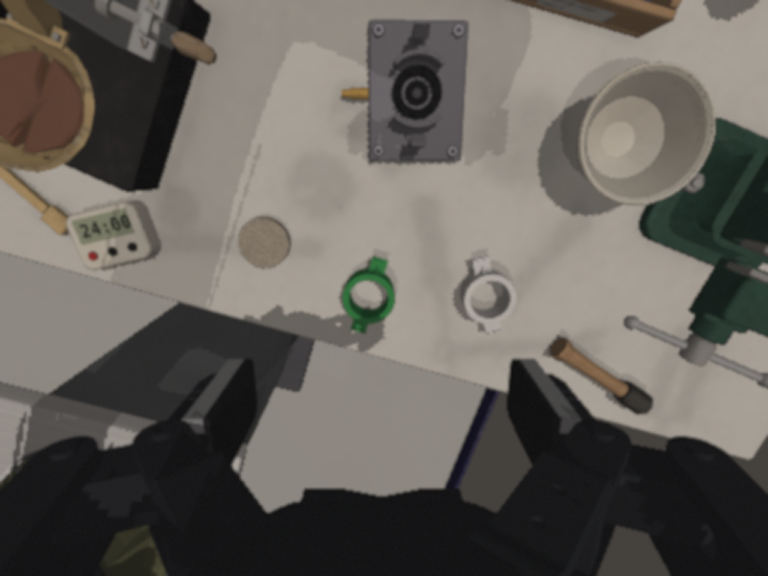

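The wrist view confirms the choice: grey ring at about (195,327), green one at (195,247), stone at (161,177), holder at (62,279). A brass stub sticks out on the holder's left at (62,238), so I'll keep the opening small there. Next I hover over each and refine.

```bash
cat >> h.py <<'E'
def pts(c,th,near,lo,hi,rad=.06):
    """cloud points of the best mask of th near a world xy, z in lo..hi"""
    W=cloud(c); best=None
    for r in regions_of(c,th):
        p=W[r["mask"]]; p=p[~np.isnan(p[:,0])]
        if len(p) and np.hypot(*(np.median(p,0)[:2]-near))<rad: best=p; break
    return None if best is None else best[(best[:,2]>lo)&(best[:,2]<hi)]
def circ(p):
    (x,y),r=cv2.minEnclosingCircle(p[:,:2].astype(np.float32)); return x,y,r,p[:,:2].mean(0),len(p)
E
python3 - <<'E'
from h import *
np.set_printoptions(precision=4,suppress=True)
def go(x,y,z,d): manip.goto([x,y,z],down(np.radians(d)))
go(.582,-.233,.16,-73)
w=camera("wrist"); save(w,"wh.png",s=1.5)
p=pts(w,"holder",np.array([.582,-.233]),.006,.014)
print("plate",cv2.minAreaRect(p[:,:2].astype(np.float32)),p[:,2].mean())
W=cloud(w).reshape(-1,3); W=W[(np.hypot(W[:,0]-.582,W[:,1]+.233)<.06)]
q=W[(W[:,2]>.029)&(W[:,2]<.0345)]; print("collar",circ(q),q[:,2].mean())
q=W[(W[:,2]>.046)&(W[:,2]<.06)]; print("hooks",len(q))
for k in (q[q[:,0]>.582],q[q[:,0]<.582]): print(k.mean(0) if len(k) else "")
for th,z in [("seat",.0155),("nose_a",.0393),("holder",0)]:
    for r in spot_point(w,th)[:3]: print("pt",th,round(r["score"],2),np.round(r["centre"],1),ray(w,r["centre"],z))
go(.426,-.361,.12,-53)
w=camera("wrist"); save(w,"wr.png",s=1.5)
p=pts(w,"clamp_ring",np.array([.426,-.361]),.025,.032)
print("ring",circ(p) if p is not None else None,p[:,2].mean())
for th,z in [("ear_a",.017),("clamp_ring",0)]:
    for r in spot_point(w,th)[:3]: print("pt",th,round(r["score"],2),np.round(r["centre"],1),ray(w,r["centre"],z))
go(.410,-.134,.10,-73)
w=camera("wrist")
p=pts(w,"filter_stone",np.array([.41,-.134]),.007,.014)
print("stone",circ(p),p[:,2].mean())
for r in spot_point(w,"filter_stone")[:2]: print(round(r["score"],2),r["centre"],ray(w,r["centre"],0))
print(telemetry.state()["time_s"])
E
```

```text
plate ((0.5797814130783081, -0.22194519639015198), (0.11460063606500626, 0.10974026471376419), 16.85325050354004) 0.010724947394311483
collar (0.5899920463562012, -0.23054537177085876, 0.03832419961690903, array([ 0.5838, -0.2329]), 438) 0.03250532785250416
hooks 231
[ 0.6237 -0.2211  0.0496]
[ 0.5422 -0.2456  0.0494]
pt seat 0.65 [180.9 251.8] [ 0.5785 -0.233   0.0155]
pt nose_a 0.72 [216.5 255.9] [ 0.5506 -0.246   0.0393]
pt holder 0.77 [177.4 256.5] [ 0.58   -0.2379  0.    ]
ring (0.4255061745643616, -0.35878539085388184, 0.02575109340250492, array([ 0.4262, -0.3584]), 1166) 0.028435031398136523
pt ear_a 0.89 [104.6 144.8] [ 0.4305 -0.2453  0.017 ]
pt ear_a 0.7 [145.  260.5] [ 0.4617 -0.3422  0.017 ]
pt ear_a 0.66 [178.9  96.7] [ 0.3498 -0.2437  0.017 ]
pt clamp_ring 0.87 [186.2 251.3] [ 0.4235 -0.3607  0.    ]
pt clamp_ring 0.63 [141.5 128.9] [ 0.39   -0.2453  0.    ]
pt clamp_ring 0.3 [229.2 247.4] [ 0.3852 -0.3844  0.    ]
stone (0.4110529124736786, -0.13235101103782654, 0.025198129937052727, array([ 0.4118, -0.1321]), 2552) 0.010669123832480152
0.57 [189.8, 250.4] [ 0.4101 -0.1317  0.    ]
6.8583
```

View pics/wh.png

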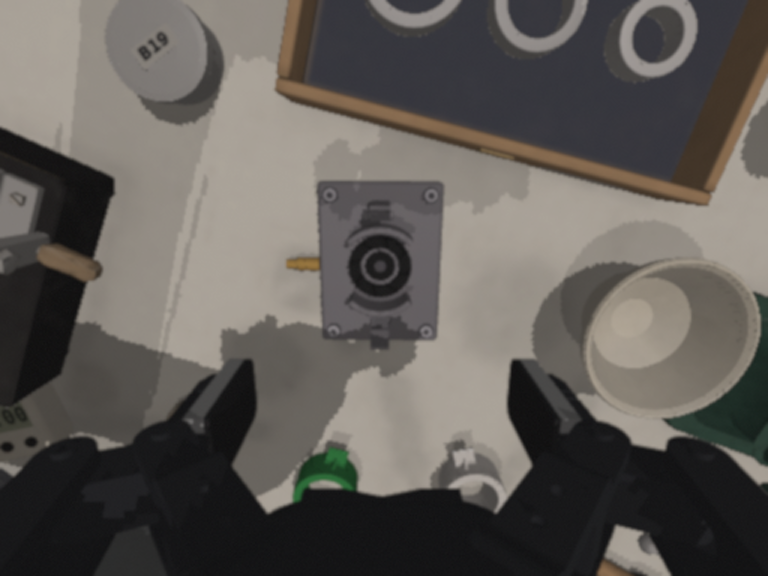

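View pics/wr.png

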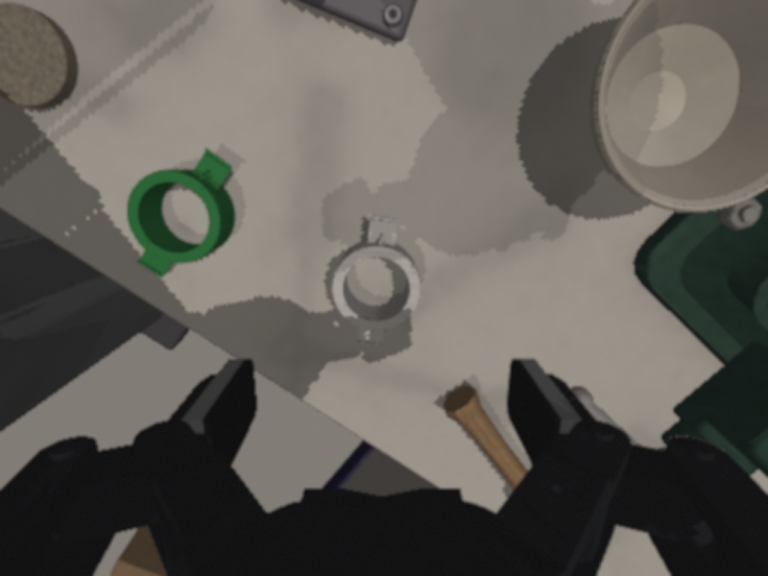

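The holder view shows the seat at px (177,253) and the hooks at about (139,252) and (224,253). The ring view shows the grey ring at (192,250) with its ears at (152,253) and (223,246). I re-measure the holder closer with collar and hook fits and get the ring's angle, then grasp the stone.

```bash
cat >> h.py <<'E'
from scipy.optimize import least_squares
def holder_fit(w,c0,yaw0):
    W=cloud(w).reshape(-1,3); W=W[~np.isnan(W[:,0])]
    d=W[:,:2]-c0; a=np.radians(yaw0); u=d@[np.cos(a),np.sin(a)]; v=d@[-np.sin(a),np.cos(a)]; r=np.hypot(u,v)
    m=(W[:,2]>.031)&(W[:,2]<.035)&(r>.023)&(r<.0345)&(abs(u)>.012)
    q=W[m]; s=least_squares(lambda p:np.hypot(q[:,0]-p[0],q[:,1]-p[1])-p[2],[*c0,.028],loss="soft_l1",f_scale=.001).x
    out=[("collar",s,m.sum())]
    hk=[]
    for sg in (1,-1):
        k=(sg*u>.034)&(sg*u<.052)&(abs(v)<.012)&(W[:,2]>.044)&(W[:,2]<.06); hk.append(W[k].mean(0)); out.append((k.sum(),hk[-1]))
    e=hk[0]-hk[1]; out.append(("hooks mid",(hk[0]+hk[1])[:2]/2,np.degrees(np.arctan2(e[1],e[0]))))
    m=(W[:,2]>.008)&(W[:,2]<.0135)&(abs(u)<.064)&(abs(v)<.048)
    pu,pv=u[m],v[m]
    bu=pu[abs(pv)>.02]; bv=pv[abs(pu)>.02]
    out.append(("plate u",np.percentile(bu,[.3,99.7]),"v",np.percentile(bv,[.3,99.7])))
    return out
def ring_fit(w,near):
    p=pts(w,"clamp_ring",near,.026,.033); s=least_squares(lambda t:np.clip(np.hypot(p[:,0]-t[0],p[:,1]-t[1])-.022,-.004,.004),p[:,:2].mean(0)).x
    W=cloud(w).reshape(-1,3); r=np.hypot(W[:,0]-s[0],W[:,1]-s[1]); e=W[(r>.028)&(r<.042)&(W[:,2]>.010)&(W[:,2]<.021)][:,:2]-s
    th=np.arctan2(e[:,1],e[:,0]); return s,circ(p)[:3],np.degrees(np.angle(np.exp(2j*th).mean())/2),len(e),abs(np.exp(2j*th).mean())
E
python3 - <<'E'
from h import *
np.set_printoptions(precision=4,suppress=True)
def go(x,y,z,d): manip.goto([x,y,z],down(np.radians(d)))
go(.426,-.360,.12,-58)
print("ring",ring_fit(camera("wrist"),np.array([.4255,-.359])))
go(.582,-.233,.12,-73.2)
w=camera("wrist")
for o in holder_fit(w,np.array([.582,-.233]),16.8): print(o)
for r in spot_point(w,"seat")[:2]: print(r["score"],r["centre"],ray(w,r["centre"],.0155))
go(.411,-.1322,.06,-73.2)
claw.command_gripper(.07,30)
manip.servo_line([.411,-.1322,.002],v=.06,force_limit=8)
print(telemetry.state()["eef_pos"])
claw.command_gripper(.03,30)
s=telemetry.state(); print(s["opening"],s["grasp_force"],s["eef_pos"])
manip.servo_line([.411,-.1322,.11],v=.12)
w=camera("wrist"); save(w,"ws.png",(140,384,100,412),2)
s=telemetry.state(); print(s["opening"],s["grasp_force"],s["time_s"],s["eef_pos"])
for r in regions_of(w,"filter_stone")[:2]:
    p=cloud(w)[r["mask"]]; p=p[~np.isnan(p[:,0])]; print(r["score"],p.mean(0),np.percentile(p[:,2],[5,50,95]),circ(p))
E
```

```text
ring (array([ 0.4259, -0.3588]), (0.4256233870983124, -0.35900938510894775, 0.025795897468924522), np.float64(30.073913158678554), 433, np.float64(0.9650658048245135))
('collar', array([ 0.583 , -0.2334,  0.0282]), np.int64(531))
(np.int64(174), array([ 0.6232, -0.221 ,  0.0491]))
(np.int64(181), array([ 0.5432, -0.2453,  0.0485]))
('hooks mid', array([ 0.5832, -0.2332]), np.float64(16.86243837951051))
('plate u', array([-0.0561,  0.0581]), 'v', array([-0.043 ,  0.0418]))
0.62 [192.6, 254.7] [ 0.5791 -0.2345  0.0155]
[ 0.4114 -0.1322  0.0025]
0.048152092058511585 30.679678916931152 [ 0.4115 -0.1323  0.0028]
0.047768808518020976 30.972583293914795 12.475 [ 0.4104 -0.1321  0.1088]
0.59 [ 0.4117 -0.1329  0.1147] [0.1141 0.1167 0.1177] (0.10722026973962784, -0.22227364778518677, 0.34150081872940063, array([ 0.4117, -0.1329]), 6647)
```

View pics/ws.png

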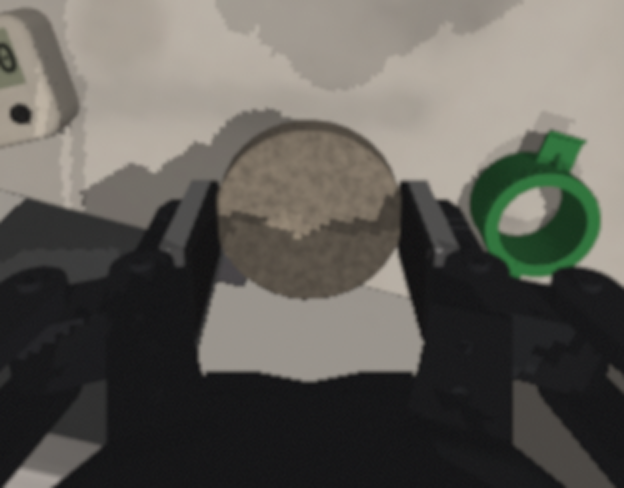

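The stone is held level between the pads, at full-picture px about (245,255) in the wrist view. The holder fits agree on centre (0.583, -0.2334) and yaw 16.9°. Next I carry the stone over, check where it sits in the hand, and lower it.

```bash
python3 - <<'E'
from h import *
np.set_printoptions(precision=4,suppress=True)
C=np.array([.583,-.2334]); Y=16.9; q=down(np.radians(Y-90)); a=np.radians(Y); ex=np.array([np.cos(a),np.sin(a)]); ey=np.array([-ex[1],ex[0]])
manip.servo_line([.411,-.1322,.14],v=.2)
manip.goto([*C,.13],q); manip.wait(.2)
w=camera("wrist"); T=telemetry.state()["eef_pos"]; off=np.zeros(2)
for r in regions_of(w,"filter_stone")[:1]:
    p=cloud(w)[r["mask"]]; p=p[~np.isnan(p[:,0])]; p=p[np.hypot(*(p[:,:2]-T[:2]).T)<.03]; p=p[abs(p[:,2]-T[2]-.0075)<.004]
    A=np.c_[p[:,:2]-T[:2],np.ones(len(p))]; k=np.linalg.lstsq(A,p[:,2]-T[2],rcond=None)[0]; print("plane",k)
    p=p[abs(A@k-(p[:,2]-T[2]))<.0015]; x,y,rr,m,n=circ(p); d=np.array([x,y])-T[:2]
    print("offset tool-x, y",d@ex,d@ey,rr,n,(m-T[:2])@ex)
print(T)
print("hit?",manip.servo_line([*C,.045],v=.1,force_limit=6))
f0=telemetry.state()["force"]
hit=manip.servo_line([*C,.0181],v=.03,force_limit=4)
s=telemetry.state(); print(hit,s["eef_pos"],s["force"]-f0,s["opening"],s["time_s"])
E
```

```text
plane [-0.0085 -0.0019  0.0077]
offset tool-x, y -0.00029678401106613745 -0.0012387265772690651 0.025258542969822884 6169 0.0008356048745430072
[ 0.5829 -0.2329  0.1311]
hit? False
False [ 0.5832 -0.2334  0.0184] [0.6534 0.4793 0.9802] 0.04796474270534389 15.9917
```

The stone went inside the collar with no catch. Now I release, retreat and check.

```bash
python3 - <<'E'
from h import *
np.set_printoptions(precision=4,suppress=True)
C=np.array([.583,-.2334]); q=down(np.radians(-73.1))
manip.servo_line([*C,.0175],v=.03,force_limit=4)
claw.command_gripper(.062,30)
manip.servo_line([*C,.12],v=.15); manip.wait(.1)
w=camera("wrist"); save(w,"placed.png",(110,290,150,360),2.5)
p=pts(w,"filter_stone",C,.018,.03); print(circ(p),np.percentile(p[:,2],[10,50,90])) if p is not None else None
A=np.c_[p[:,:2]-C,np.ones(len(p))]; print(np.linalg.lstsq(A,p[:,2],rcond=None)[0])
for o in holder_fit(w,C,16.9): print(o)
print(telemetry.state()["time_s"])
E
```

```text
(0.5820061564445496, -0.23452115058898926, 0.026048913598060608, array([ 0.5837, -0.2344]), 2483) [0.0251 0.026  0.0268]
[-0.0014 -0.0006  0.026 ]
('collar', array([ 0.583 , -0.2332,  0.0282]), np.int64(537))
(np.int64(181), array([ 0.6229, -0.2211,  0.0488]))
(np.int64(185), array([ 0.5431, -0.2453,  0.0484]))
('hooks mid', array([ 0.583 , -0.2332]), np.float64(16.859829742183237))
('plate u', array([-0.0568,  0.057 ]), 'v', array([-0.0424,  0.0426]))
17.5667
```

View pics/placed.png

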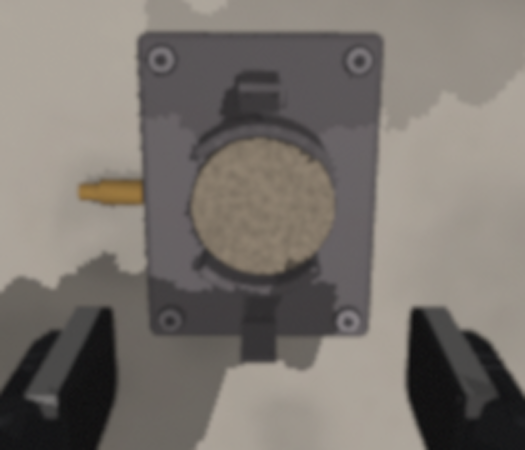

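The stone lies flat in the collar with its top at about 25.3 mm, at full-picture px (191,255). Next comes the ring: re-measure, grasp, lift, and check its angle in the hand over the holder.

```bash
python3 - <<'E'
import h
from h import *
np.set_printoptions(precision=4,suppress=True)
C=np.array([.583,-.2333]); Y=16.9
manip.goto([.4259,-.3588,.11],down(np.radians(-59.5))); manip.wait(.1)
s,c,ang,n,coh=ring_fit(camera("wrist"),np.array([.4259,-.3588])); print("ring",s,c,ang,n,coh)
ang=float(ang)
q=down(np.radians(ang-90)); claw.command_gripper(.07,70)
manip.servo_line([*s,.06],q,v=.1)
print(manip.servo_line([*s,.004],v=.06,force_limit=8), telemetry.state()["eef_pos"])
claw.command_gripper(.03,70)
t=telemetry.state(); print(t["opening"],t["grasp_force"],t["eef_pos"])
manip.servo_line([*s,.14],v=.15)
manip.goto([*C,.14],down(np.radians(Y-90))); manip.wait(.3)
t=telemetry.state(); T=t["eef_pos"]; print(T,t["opening"],t["grasp_force"],t["time_s"])
w=camera("wrist"); save(w,"rh.png",(120,384,100,412),2)
oc=h.cloud; h.cloud=lambda c: oc(c)-np.array([0,0,T[2]-.004])
s,c,ang,n,coh=ring_fit(w,C); print("in hand",s-T[:2],c,ang,n,coh)
for r in spot_point(w,"ear_a")[:3]: print(r["score"],r["centre"],ray(w,r["centre"],.017+T[2]-.004))
E
```

```text
ring [ 0.4258 -0.3588] (0.42538321018218994, -0.3589939773082733, 0.025741614401340485) 29.884286642548094 462 0.963194515169266
False [ 0.4261 -0.359   0.0045]
0.04933946682409191 72.92906103772111 [ 0.4264 -0.3591  0.0049]
[ 0.5826 -0.234   0.1403] 0.04947490957091087 72.33898908365518 23.0583
in hand [ 0.0003 -0.0009] (0.5823953151702881, -0.23509132862091064, 0.025955582037568092) 16.8723157442722 1346 0.5927084880185396
0.96 [181.1, 256.1] [ 0.6194 -0.2247  0.1533]
0.88 [315.4, 257.1] [ 0.5469 -0.2474  0.1533]
0.81 [311.7, 224.1] [ 0.5439 -0.2295  0.1533]
```

View pics/rh.png

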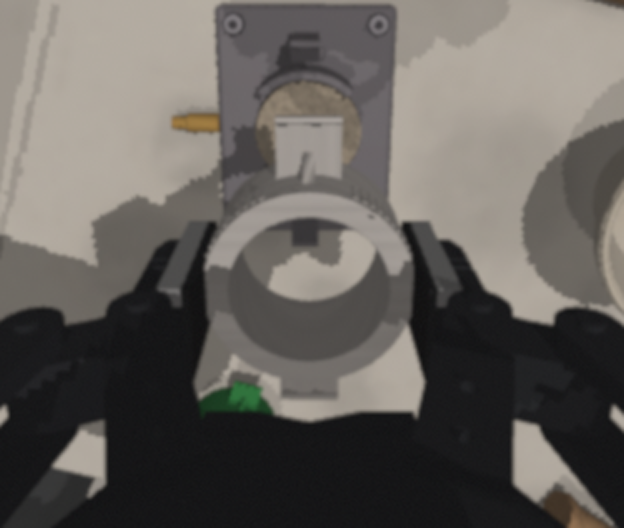

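The ring is held square, with its ears at px (181,256) and (315,257), about 17° in the world. Stone and ring both read about 1 mm to -y of the grip centre, so I correct the target by that much. Next I enter the collar and press in small, force-watched steps.

```bash
python3 - <<'E'
from h import *
np.set_printoptions(precision=2,suppress=True)
C=np.array([.5828,-.2325]); G=.0047
manip.servo_line([*C,.042],v=.1,force_limit=8); manip.wait(.2)
s=telemetry.state(); f0=s["force"].copy(); print(s["eef_pos"]*1000,f0)
zc=.042; hist=[]
while zc>G+.0285:
    zc-=.0015; hit=manip.servo_line([*C,zc],v=.03,force_limit=10)
    s=telemetry.state(); df=s["force"]-f0; print(round((s["eef_pos"][2]-G)*1000,2),df,s["wrist_torque"],round(s["opening"]*1000,1),hit)
    if hit or abs(df[2])>12 or np.hypot(*df[:2])>8: print("stop"); break
print(s["time_s"])
E
```

```text
[ 583.13 -232.55   42.68] [-0.01 -0.18 -0.14]
35.69 [ 0.24  1.12 -1.6 ] [ 0.03 -0.04  0.05] 49.3 False
34.09 [ 0.19  0.89 -0.44] [ 0.05 -0.    0.01] 48.7 False
32.61 [ 0.17  0.41 -0.98] [ 0.    0.01 -0.  ] 48.8 False
31.46 [ 0.   -0.21  0.16] [-0.07  0.01 -0.  ] 49.1 False
30.28 [-0.66 -0.58  2.58] [-0.14 -0.   -0.01] 48.6 False
29.11 [-0.3   0.31  5.81] [-0.18 -0.03  0.  ] 48.6 False
26.0417
```

It entered the collar cleanly, with the hook force starting near 30 mm as expected. Pressing on.

```bash
python3 - <<'E'
from h import *
np.set_printoptions(precision=2,suppress=True)
C=np.array([.5828,-.2325]); G=.0047; f0=np.array([0,-.2,-.1])
zc=.033; 
while zc>G+.0203:
    zc-=.0007; hit=manip.servo_line([*C,zc],v=.02,force_limit=14)
    s=telemetry.state(); df=s["force"]-f0; z=(s["eef_pos"][2]-G)*1000
    print(round(z,2),round((zc-G)*1000,2),df,s["wrist_torque"],round(s["opening"]*1000,1),hit)
    if df[2]>25 or np.hypot(*df[:2])>10 or z<22.0: print("stop"); break
print(s["time_s"])
E
```

```text
28.79 27.6 [-0.42 -0.06  6.69] [-0.11  0.03 -0.02] 48.7 False
28.42 26.9 [-0.12  0.33  7.52] [-0.06  0.1   0.03] 49.0 False
28.03 26.2 [0.21 0.79 9.5 ] [0.05 0.25 0.02] 48.7 False
27.63 25.5 [-2.15 -0.09  9.09] [ 0.12  0.46 -0.  ] 48.5 False
27.22 24.8 [-2.46  1.58 11.01] [ 0.09  0.63 -0.06] 48.9 False
26.8 24.1 [-2.81  0.65 11.81] [ 0.19  0.9  -0.03] 48.6 False
24.74 23.4 [ 0.1  -0.3   5.99] [-0.39 -0.15  0.01] 48.8 False
24.05 22.7 [-0.41 -0.06  7.37] [-0.15  0.12  0.07] 48.6 False
23.59 22.0 [ 0.19 -0.38  8.09] [0.04 0.3  0.  ] 49.0 False
23.19 21.3 [-1.17  0.1   8.88] [ 0.15  0.58 -0.03] 49.1 False
22.72 20.6 [-2.28  1.53 11.01] [ 0.29  0.83 -0.03] 48.6 False
22.36 19.9 [-2.85  1.81 12.57] [ 0.52  1.08 -0.05] 48.9 False
29.0417
```

```bash
python3 - <<'E'
from h import *
np.set_printoptions(precision=2,suppress=True)
C=np.array([.5828,-.2325]); G=.0047; f0=np.array([0,-.2,-.1])
zc=G+.0199
while zc>G+.0165:
    zc-=.0004; hit=manip.servo_line([*C,zc],v=.02,force_limit=12); manip.wait(.08)
    s=telemetry.state(); df=s["force"]-f0; z=(s["eef_pos"][2]-G)*1000
    print(round(z,2),round((zc-G)*1000,2),df,s["wrist_torque"],round(s["opening"]*1000,1),hit)
    if df[2]>22 or np.hypot(*df[:2])>10 or z<21.4: print("stop"); break
w=camera("wrist"); save(w,"pressed.png",(120,384,100,412),2)
print(s["time_s"])
E
```

```text
22.12 19.5 [-3.44  1.31 13.05] [ 0.63  1.23 -0.1 ] 49.1 False
21.92 19.1 [-4.76  1.71 14.71] [ 0.72  1.41 -0.02] 49.1 False
21.72 18.7 [-4.17  2.65 13.84] [ 0.8   1.57 -0.02] 48.8 False
21.53 18.3 [-4.56  2.83 16.12] [ 0.9   1.72 -0.03] 49.3 False
21.42 17.9 [-5.48  2.86 16.24] [1.06 1.99 0.  ] 49.1 False
21.33 17.5 [-6.66  3.85 18.51] [ 1.27  2.26 -0.04] 49.5 False
stop
31.0417
```

View pics/pressed.png

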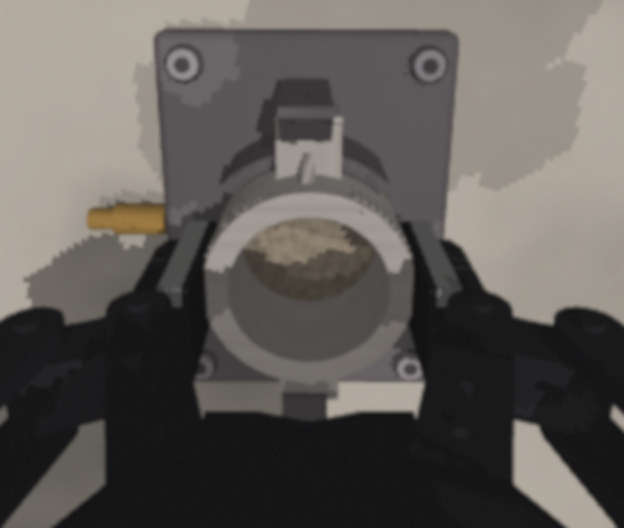

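The ring is at about 21.3 mm with 18 N and stiffening, so it's at the pad. I ease off to zero force and measure the ring's height and tilt while it's still held.

```bash
cat >> h.py <<'E'
def ring_plane(w,C=np.array([.583,-.2333]),Y=16.9,zr=(.044,.060)):
    W=cloud(w).reshape(-1,3); d=W[:,:2]-C; a=np.radians(Y); u=d@[np.cos(a),np.sin(a)]; v=d@[-np.sin(a),np.cos(a)]; r=np.hypot(u,v)
    m=(r>.0195)&(r<.0245)&(W[:,2]>zr[0])&(W[:,2]<zr[1]); m2=m.copy()
    for _ in range(3):
        A=np.c_[u,v,np.ones(len(u))]; k=np.linalg.lstsq(A[m2],W[m2,2],rcond=None)[0]; m2=m&(abs(A@k-W[:,2])<.0012)
    ears=[]
    for sg in (1,-1):
        e=(sg*u>.030)&(sg*u<.0385)&(abs(v)<.008)&(W[:,2]>.028)&(W[:,2]<.05); ears.append((int(e.sum()),np.percentile(W[e,2],[10,50,90])*1000 if e.any() else None))
    return "slope u,v mm/40mm",k[:2]*40,"top z",k[2]*1000,int(m2.sum()),ears
E
python3 - <<'E'
from h import *
np.set_printoptions(precision=2,suppress=True)
C=np.array([.5828,-.2325]); G=.0047; f0=np.array([0,-.2,-.1])
def show(t):
    s=telemetry.state(); print(t,s["eef_pos"]*1000,"ring",round((s["eef_pos"][2]-G)*1000,2),s["force"]-f0,s["wrist_torque"],R.from_quat(s["eef_rot"]).as_matrix()[:,2]*1000)
show("pressed"); print(ring_plane(camera("wrist")))
for zc in (.0205,.0225,.0240,.0255):
    manip.servo_line([*C,G+zc],v=.02); manip.wait(.1); show(zc)
print(ring_plane(camera("wrist"))); print(telemetry.state()["time_s"])
E
```

```text
pressed [ 583.61 -232.96   26.03] ring 21.33 [-5.84  3.75 18.68] [ 1.28  2.25 -0.03] [    2.43    -1.77 -1000.  ]
('slope u,v mm/40mm', array([-0.05,  0.06]), 'top z', np.float64(49.89162730590202), 2595, [(409, array([36.69, 37.58, 44.32])), (379, array([37.2 , 41.38, 44.84]))])
0.0205 [ 583.56 -232.95   27.4 ] ring 22.7 [-2.14 -0.13 10.48] [0.31 0.82 0.01] [    2.19    -1.31 -1000.  ]
0.0225 [ 583.51 -232.93   28.32] ring 23.62 [-0.39 -0.13  6.93] [-0.3  -0.02 -0.02] [    1.84    -1.07 -1000.  ]
0.024 [ 583.21 -232.68   28.79] ring 24.09 [ 3.23 -2.68  2.12] [-0.85 -1.05 -0.02] [    0.87    -0.37 -1000.  ]
0.0255 [ 582.44 -232.1    28.9 ] ring 24.2 [ 5.04 -1.88 -3.82] [-0.82 -1.62  0.02] [   -1.17     0.89 -1000.  ]
('slope u,v mm/40mm', array([ 0.46, -0.1 ]), 'top z', np.float64(52.491244233817106), 2657, [(453, array([39.56, 40.47, 44.44])), (246, array([40.02, 42.53, 44.59]))])
32.6417
```

The ring holds firmly at about 24 mm against a small upward pull, so it looks latched. I relax, let go, back off and look at both hooks.

```bash
python3 - <<'E'
from h import *
np.set_printoptions(precision=2,suppress=True)
C=np.array([.5828,-.2325]); G=.0047
manip.servo_line([*C,G+.0243],v=.02); manip.wait(.1)
claw.command_gripper(.062,30)
manip.servo_line([*C,.13],v=.12); manip.wait(.2)
w=camera("wrist"); save(w,"rel.png",(90,270,150,360),3)
print(ring_plane(w))
for r in spot_point(w,"ear_a")[:2]+spot_point(w,"nose_a")[:2]: print(r["score"],r["centre"],ray(w,r["centre"],.0408)*1000)
for o in holder_fit(w,np.array([.583,-.2333]),16.9)[1:4]: print(o)
print(telemetry.state()["time_s"])
E
```

```text
('slope u,v mm/40mm', array([ 0.15, -0.17]), 'top z', np.float64(52.41611770600062), 938, [(174, array([39.25, 40.37, 44.39])), (168, array([39.73, 40.61, 43.93]))])
0.7 [239.0, 255.1] [ 542.78 -246.21   40.8 ]
0.65 [322.2, 224.1] [ 447.93 -243.33   40.8 ]
0.72 [234.4, 253.9] [ 546.76 -243.88   40.8 ]
0.55 [153.7, 255.2] [ 615.93 -223.95   40.8 ]
(np.int64(167), array([ 0.62, -0.22,  0.05]))
(np.int64(170), array([ 0.54, -0.25,  0.05]))
('hooks mid', array([ 0.58, -0.23]), np.float64(16.84042170833404))
34.6167
```

View pics/rel.png

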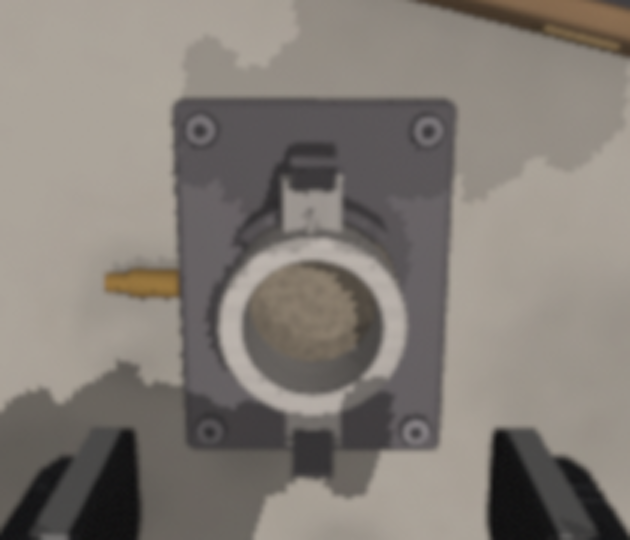

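```bash
python3 - <<'E'
from h import *
np.set_printoptions(precision=4,suppress=True)
manip.goto([.5828,-.2325,.12],down(np.radians(-73.1))); manip.wait(.2)
w=camera("wrist"); print(ring_plane(w))
W=cloud(w).reshape(-1,3); d=W[:,:2]-[.583,-.2333]; a=np.radians(16.9); u=d@[np.cos(a),np.sin(a)]; v=d@[-np.sin(a),np.cos(a)]
for sg in (1,-1):
    k=(sg*u>.03)&(sg*u<.056)&(abs(v)<.007)&(W[:,2]>.046)&(W[:,2]<.06); print(k.sum(),np.percentile(u[k],[2,25,50,75,98])*1000,np.percentile(W[k,2],[2,50,98])*1000)
for o in holder_fit(w,np.array([.583,-.2333]),16.9): print(o)
print(telemetry.state()["time_s"])
E
```

```text
('slope u,v mm/40mm', array([ 0.1906, -0.061 ]), 'top z', np.float64(52.50102376021809), 1009, [(204, array([39.3873, 40.4401, 44.7984])), (183, array([39.53  , 40.5888, 44.0945]))])
147 [38.4325 41.0001 42.8412 44.4495 45.5527] [46.3154 49.8755 52.4442]
144 [-46.1013 -43.8895 -42.4429 -40.9772 -39.4106] [46.0975 49.7515 52.4481]
('collar', array([ 0.5881, -0.2317,  0.0234]), np.int64(202))
(np.int64(174), array([ 0.6231, -0.2214,  0.049 ]))
(np.int64(187), array([ 0.543 , -0.2451,  0.0485]))
('hooks mid', array([ 0.5831, -0.2333]), np.float64(16.471609673440344))
('plate u', array([-0.0568,  0.0571]), 'v', array([-0.0424,  0.0425]))
35.1167
```

Both hooks are back at their free spacing, and the ring is level at 23.8 mm. Handing in.

```bash
python3 -c "
from h import *
manip.servo_line([.5828,-.2325,.17],v=.15)
print(ticket.sign_off(), telemetry.state()['time_s'])"
```

```text
the job is handed in; nothing more can be done
the job is handed in; nothing more can be done
```

I handed the job in at about 36 s: the stone lies flat on the seal, and the ring is level at 23.8 mm with both hooks measured back at their free spacing; the peak press force read was about 19 N, the ring held against about 4 N of upward pull, and I did not go near the mortar, timer or tin.

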